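# Clamp a module in the star-wheel service vise

### The arm

A 7-joint arm with a two-finger parallel gripper is mounted at the origin on the work surface. World frame = base frame: x ahead of the robot, y to its left, z up, the work surface at z = 0. Lengths are in m, angles in rad, forces in N, time in s.
With the tool pointing down it reaches from about 0.4 to 0.875 m from the base axis. Payload 6.5 kg.
Tool frame: the origin (TCP) lies between the finger pads; the fingertips stand 25 mm ahead of it and the grasp point (between the pads) lies 6 mm ahead of it; z points along the fingers, y is the line along which they close (so a half turn about z gives the same grasp; the last joint's range is limited). The gripper opens to 85 mm and grips with 20 to 120 N. Pads are 22 mm wide; open, the fingers measure 114 mm over their backs; the gripper's body (76 mm by 85 mm) begins 54 mm behind the grasp point. The pads swing forward as they close: fully open they stand 13 mm farther back than shut.
Start: joints at [-0.066, 0.536, -0.004, 1.538, 0.003, 1.067, -0.071], TCP at [0.65, 0, 0.256] pointing down, gripper open.
Joint ranges: [-2.7, 2.7], [-0.37, 2.16], [-1.27, 1.26], [0.24, 2.4], [-1.31, 4.45], [0.19, 1.91], [-2.76, 2.76]. Speed limits (rad/s): [2.39, 2.39, 3.14, 3.14, 3.14, 3.14, 3.14].

### API

Orientations are given as a unit quaternion [x, y, z, w].
In Python, from bench import * gives the robot as it stands. The module is installed in compiled form; this text tells all that it offers.
- The arm moves only by the tool servo_tool, never from a script. Its argument "moves" is one flat list of numbers, 7 for each row, row after row: the finger opening in mm, from 0 to 85.4, then the shift along the tool's x, y, z in mm, then the turn, a rotation vector about the tool's x, y, z in degrees. A call has 1 to 12 rows; each row is the pose to reach, as a shift and turn from the pose commanded when the call began, along the tool's axes at that moment; what a row does not reach only later rows make up. A row lasts 1/8 s, in which the tool goes at most 62.5 mm and 10.7 degrees, less where a joint would pass 70% of its speed; a pose out of reach is approached as far as the arm can. A call with a gripper value outside its range is refused whole. The fingers move at their own pace and stop on an object; the grip force is fixed at half the most. Time passes only in rows, so rows that repeat a pose let the fingers close. It gives the time, the measured TCP pose, the force, the opening and the grip force at its end, in the units of the state.
- get_state(): the state, without advancing time (a new reading comes with each control period).
- capture(name): name is "scene" or "side" or "wrist"; returns the picture (384x512x3 uint8, red, green, blue); there is no depth.
- calibration(name): a dict with "intrinsics" (3x3 intrinsics, pixels), "R" (3x3) and "t" (3): a world point X has camera coordinates R X + t; the wrist camera has in their place "hand_eye" (4x4, takes a point from camera to tool coordinates, whose origin is the TCP and whose axes are the flange's). Camera axes: x right, y down, z forward; pixel columns grow to the right and rows downward; lengths in m; the calibration is good to about 2 mm. The wrist camera is an equidistant fisheye: a pixel r from the principal point sees the ray r / f radians off the axis. A picture is of the moment at which its call begins: read the wrist's pose just before it. calibration takes no time and is no camera call.
- sign_off(): hands the job in; it is judged then, once.
The state is a dict: "time": time; "joints": joint angles; "dq": joint speeds; "joint_efforts": joint torques, N m; "position": TCP position; "tcp_rot": TCP orientation; "contact_force": force on the tool from outside, world axes, zero at the start; "ft_torque": the same for the moment, N m; "finger_gap": finger opening in m; "finger_force": force on a finger pad.
Only numpy, scipy, OpenCV 4.12 (cv2) and the standard library are available. Lean on these libraries where they do the work, as an engineer would, in place of code of your own. Each camera call takes 0.05 s, during which the arm holds its last target. There are 200 camera calls.

### The job

Stand the loose aluminium module upright between the open jaws of the service vise, square to them and in the middle of their width, then let go of it. Then close the jaw by pushing the star wheel's spokes round gently, one after another, until the module is held between jaw and stop with about 15 newtons, and leave it clamped. Move the jaw only with the wheel, and leave the other things on the bench where they are.

Things in the scene. Friction and masses are not known exactly. Their poses are not given: they have to be found in the camera images.
- module: Loose bare-aluminium module, 60 mm (x) by about 50 mm (y, rough casting, up to 2.5 mm more or less) by 50 mm tall, 0.2 to 0.4 kg, four black slots in its top. Origin: centre of underside. It is to stand with its x along the vise's x (either way round), so that jaw and stop meet its 60 mm wide faces; grip it across its 60 mm length (x), as its other sides face the jaws.
- vise: Fixed grey vise: plate 130 mm (x) by 400 mm (y -190 to +210), top face 20 mm above the bench; the module stands on it and rubs (up to 4 N) as the jaw slides it. Origin: on the bench surface, on the line of jaw travel. The jaw travels along -y to the stop. Steel rack under the wheel, on the -x side, at most 40 mm above the bench; wheel pillar 24 mm radius, 52 mm high.
- stop: Fixed dark steel block on the vise plate, 80 mm (x) by 30 mm (y) by 36 mm tall, top 56 mm above the bench, yaw as the vise. Where along y it is bolted varies. Origin: bottom edge of the block's +y face, 20 mm above the bench, at the vise's x = 0. A 70 mm wide steel clamping plate stands 2 to 8 mm out of that face (screw-set, differs each time); the module goes on its +y side.
- jaw: Moving dark steel jaw with a sprung steel pressure pad in front (about 12 N per mm, at most 6 mm); 70 mm wide (x), 42 mm long, top 55 mm above the bench. Geared to the wheel (16 mm towards the stop per rad). Origin: 20 mm above the bench, within 1 mm of the face of the unloaded pad; the jaw lies on the +y side of it. Clear gap to the stop block at the start: 78 to 110 mm.
- hub (a point): Centre of the star wheel, on its upright axis at spoke height, 75 mm above the bench. Black hub of 21 mm radius, up to 98 mm above the bench; five round steel spokes 12 mm thick, 72 degrees apart, with 18 mm black ball ends centred 74 mm from the axis. No rim; between the spokes it is free down to the vise plate, but for pillar and rack.
- wheel (a joint): Wheel angle in rad, growing anticlockwise from above, which closes the jaw. One spoke points at this angle from the vise's x axis, the others every 72 degrees. Range 0 to 5, at the start 0 to 0.6. Stays where left: friction takes a steady 0.5 N m to turn it (8 N at 60 mm); each newton of clamping adds 0.016 N m (15 N: 0.24 N m, 4 N more at 60 mm). Push with at most 40 N.
- meter: Blue handheld meter lying flat, 90 by 180 by 36 mm. Bystander. Origin under its centre.
- spool: Steel wire spool standing on its end, 60 mm wide, 42 mm tall. Bystander. Origin under its centre.
- smallcase: Smaller aluminium case, 50 by 34 by 22 mm. Bystander, not the module. Origin under its centre.
- jar: Small jar, 44 mm wide, 50 mm tall. Bystander. Origin under its centre.
- driver: Screwdriver with black handle lying flat, 200 mm long. Bystander. Origin near its middle.
- weight: Brass cylinder, 40 mm wide, 30 mm tall. Bystander. Origin under its centre.
Mind the look-alikes: they are no part of the job. Leave any yellow look-alike of the module alone.

How it is judged:
On the way:
1. the module stands upright on the vise plate between stop and open jaw (within 20 mm of the middle of their width), released, not yet clamped (x of module in the frame of vise between -0.02 and 0.02 m and z of module in the frame of vise between 0.017 and 0.024 m and angle between module's own z axis and vertical below 0.08 rad and contact force between the fingers and module below 0.2 N and y of module in the frame of stop above 0.022 m and y of module in the frame of jaw below -0.02 m and contact force between jaw and module below 2 N), for 0.2 s.
At the end, for the whole second after the job is handed in: The module stands upright (within 0.08 rad) on the vise plate, its centre within 20 mm of the middle of the jaws' width and square to them (within 0.08 rad), pressed by the jaw against the stop with 8 to 24 N, all at rest (x of module in the frame of vise between -0.02 and 0.02 m and z of module in the frame of vise between 0.017 and 0.024 m and angle between module's own z axis and vertical below 0.08 rad and contact force between jaw and module between 8 and 24 N and angle between the x axis of module and the x axis of vise, either way round below 0.08 rad and linear speed of module below 0.01 m/s and velocity of joint wheel between -0.05 and 0.05 rad/s); the robot touches nothing.
It fails at once if the module is over-squeezed: more than 32 N from the jaw (contact force between jaw and module above 32 N).
It fails at once if the wheel or the vise is pushed with more than 40 N (contact force between the fingers and vise above 40 N).
It fails at once if the jaw or its pad is pushed directly with more than 15 N (contact force between the fingers and jaw above 15 N).
It fails at once if a bystander is moved by more than 25 mm (distance of any of meter, spool, smallcase, jar, driver, weight from where it was at the start of the episode above 0.025 m).
It also fails if it takes over 67 s, if anything falls off the work surface, if the arm or the gripper's body presses on something with over 40 N, if the wrist force passes 120 N, or if a joint passes its speed limit or range.

## Working session

There is one attempt and no reset: what is moved stays moved. The work goes in short steps, Python scripts to look and compute and a tool call to move; the robot and the scene stay as the last step left them, time stands still between calls to the robot, and variables do not carry over. Pictures are saved under pics/ and viewed, at most 10 in all, crops included, and the job is handed in when it is done.

Besides the shell and the picture viewer there is one more tool, called after "Emit:" as name(argument=value, ...), one argument or row to a line, values as JSON. servo_tool: Moves the arm, as the interface text tells. Its arguments: {"type":"object","properties":{"moves":{"type":"array","items":{"type":"number"}}},"required":["moves"]}

```bash
mkdir -p pics
python3 - <<'E'
from bench import *
import cv2,numpy as np
for n in("scene","side"):
    im=capture(n); cv2.imwrite(f"pics/{n}0.png",cv2.resize(im[:,:,::-1],(800,600),interpolation=cv2.INTER_CUBIC))
    c=calibration(n); print(n,{k:np.round(v,3).tolist() for k,v in c.items()})
c=calibration("wrist");print({k:np.round(v,4).tolist() for k,v in c.items()})
s=get_state();print(s)
E
```

```text
scene {'intrinsics': [[440.771, 0.0, 254.801], [0.0, 440.771, 191.947], [0.0, 0.0, 1.0]], 'R': [[-0.694, 0.72, -0.006], [0.539, 0.515, -0.667], [-0.477, -0.466, -0.745]], 't': [0.439, -0.187, 1.497]}
side {'intrinsics': [[497.734, 0.0, 252.197], [0.0, 497.734, 192.063], [0.0, 0.0, 1.0]], 'R': [[-0.962, -0.272, 0.005], [-0.207, 0.721, -0.661], [0.177, -0.637, -0.75]], 't': [0.489, 0.242, 1.315]}
{'intrinsics': [[297.3186, 0.0, 258.0807], [0.0, 297.3186, 182.7971], [0.0, 0.0, 1.0]], 'hand_eye': [[-0.0002, -0.964, -0.2658, 0.0672], [1.0, -0.0002, 0.0, -0.0013], [-0.0001, -0.2658, 0.964, -0.117], [0.0, 0.0, 0.0, 1.0]]}
{'time': 0.1, 'joints': array([-0.06622538,  0.53711973, -0.00443377,  1.53876167,  0.00257992,
        1.06730721, -0.0712369 ]), 'dq': array([ 6.06675716e-04, -2.11327677e-03, -3.38434010e-05, -2.54722924e-03,
        1.60361975e-04,  9.31166098e-04,  5.34114169e-05]), 'joint_efforts': array([ 3.24486806e-03, -5.84563243e+01,  1.05254464e+00, -2.59778756e+01,
        1.26798821e-02,  4.59515359e-03, -1.40434165e-05]), 'position': array([6.49470262e-01, 7.77303644e-06, 2.55486643e-01]), 'tcp_rot': array([ 7.07090192e-01,  7.07122923e-01, -5.97287022e-04, -5.24851182e-04]), 'contact_force': array([ 0.05651282, -0.00660377,  0.04925555]), 'ft_torque': array([ 0.00029538,  0.01705713, -0.03938514]), 'finger_force': 0.0, 'finger_gap': 0.08530665498992047}
```

View pics/scene0.png

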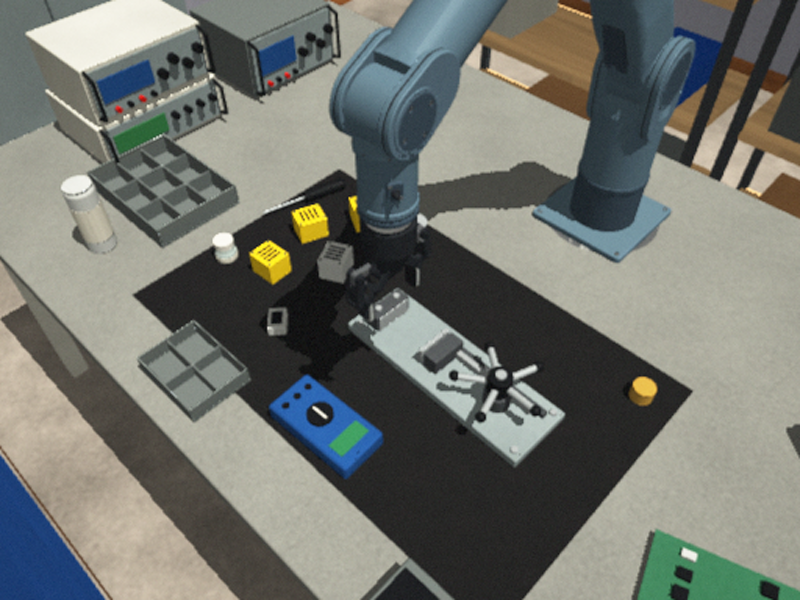

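View pics/side0.png

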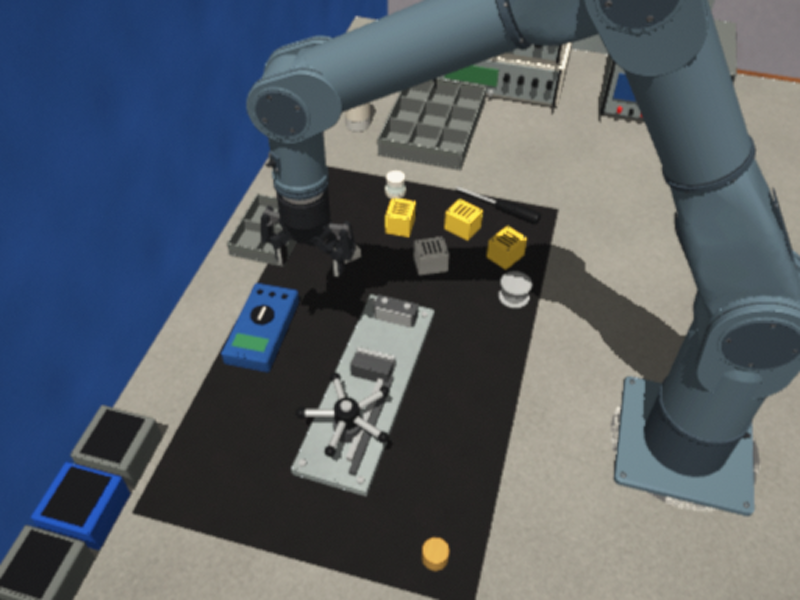

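Candidates for the module are the grey slotted block at scene (336,262) / side (431,255), the yellow look-alikes at scene (270,262), (310,222) and (355,212), and the small case at scene (278,320). I choose the grey slotted block and check it in a close crop. The vise stop is at side (393,310), the jaw at (372,365) and the hub at (346,408).

```bash
cat > h.py <<'E'
from bench import *
import cv2,numpy as np
from scipy.spatial.transform import Rotation as Ro
def px2w(n,u,v,z):
    c=calibration(n);K=np.array(c["intrinsics"]);R=np.array(c["R"]);t=np.array(c["t"])
    d=R.T@np.linalg.inv(K)@[u,v,1];o=-R.T@t
    return o+d*(z-o[2])/d[2]
def w2px(n,X):
    c=calibration(n);p=np.array(c["intrinsics"])@(np.array(c["R"])@X+np.array(c["t"]));return p[:2]/p[2]
def T():
    s=get_state();M=np.eye(4);M[:3,:3]=Ro.from_quat(s["tcp_rot"]).as_matrix();M[:3,3]=s["position"];return M
def wr2w(M,u,v,z):
    c=calibration("wrist");K=np.array(c["intrinsics"]);H=M@np.array(c["hand_eye"])
    a=np.array([u-K[0,2],v-K[1,2]]);r=np.hypot(*a);th=r/K[0,0]
    d=H[:3,:3]@np.r_[a/max(r,1e-9)*np.sin(th),np.cos(th)];o=H[:3,3]
    return o+d*(z-o[2])/d[2]
E
python3 - <<'E'
from h import *
im=capture("side")[:,:,::-1]
a=cv2.resize(im[140:190,250:300],(400,400),interpolation=cv2.INTER_CUBIC)   # x8
b=cv2.resize(im[180:320,180:290],(440,560),interpolation=cv2.INTER_CUBIC)  # x4
o=np.zeros((600,800,3),np.uint8);o[:400,:360]=a[:,:360];o[:560,360:]=b
cv2.imwrite("pics/crop1.png",o)
for n,u,v,z in[("side",346,405,.098),("scene",499,375,.098),("side",431,242,.05),("scene",337,252,.05)]:
    print(n,px2w(n,u*.64,v*.64,z).round(4))
E
```

```text
side [0.5481 0.1442 0.098 ]
scene [0.5516 0.1449 0.098 ]
side [ 0.5174 -0.3036  0.05  ]
scene [ 0.5084 -0.2864  0.05  ]
```

View pics/crop1.png

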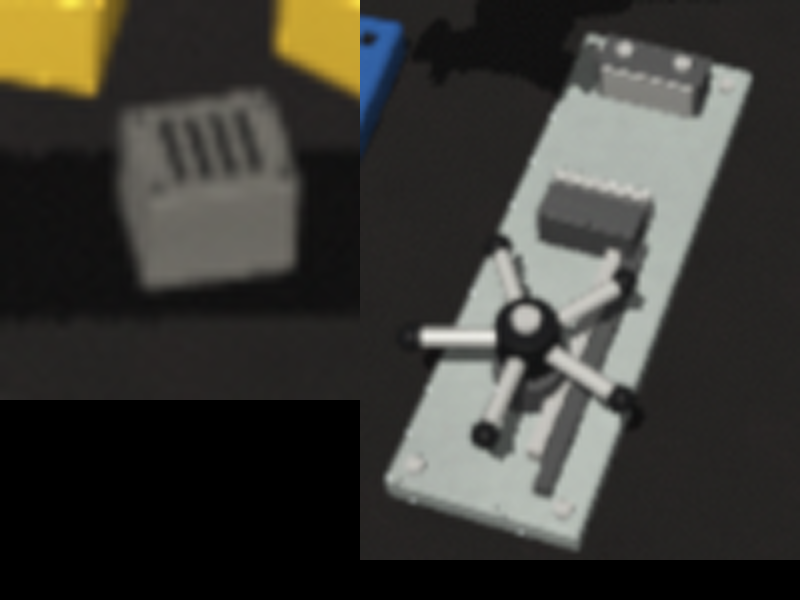

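The grey block with four black slots is the module. I'll compute its corners, the plate corners, the ball ends, and the stop and jaw edges.

Run:
```python
from h import *
A=lambda u,v:(250+u/8-.4,140+v/8-.4)
B=lambda u,v:(180+(u-360)/4-.4,180+v/4-.4)
def s(l,p,z):print(l,px2w("side",*p,z).round(4))
print("module top")
for p in[(122,110),(262,93),(297,178),(143,200)]:s("m",A(*p),.05)
print("bottom front");
for p in[(148,290),(297,270)]:s("m",A(*p),0)
for p in[(590,35),(752,72),(388,483),(580,543)]:s("plate",B(*p),.02)
for p in[(502,243),(627,283),(623,398),(485,434),(408,337)]:s("ball",B(*p),.075)
for p in[(603,68),(700,92)]:s("stop plate top",B(*p),.054)
for p in[(600,97),(697,115)]:s("stop plate bottom",B(*p),.02)
for p in[(588,35),(710,72)]:s("stoptop back/front",B(*p),.056)
for p in[(558,173),(652,193)]:s("jaw pad top",B(*p),.055)
for p in[(545,213),(642,237)]:s("jaw back top?",B(*p),.055)
```

```text
module top
m [ 0.5523 -0.3006  0.05  ]
m [ 0.5016 -0.3253  0.05  ]
m [ 0.4776 -0.283   0.05  ]
m [ 0.5319 -0.2549  0.05  ]
bottom front
m [ 0.5285 -0.2553  0.    ]
m [ 0.4745 -0.2822  0.    ]
plate [ 0.6015 -0.1607  0.02  ]
plate [ 0.4746 -0.1586  0.02  ]
plate [0.6134 0.2375 0.02  ]
plate [0.4847 0.2438 0.02  ]
ball [0.5883 0.0781 0.075 ]
ball [0.5002 0.086  0.075 ]
ball [0.4785 0.1695 0.075 ]
ball [0.5525 0.2171 0.075 ]
ball [0.6222 0.1641 0.075 ]
stop plate top [ 0.5737 -0.1037  0.054 ]
stop plate top [ 0.5003 -0.1011  0.054 ]
stop plate bottom [ 0.5765 -0.104   0.02  ]
stop plate bottom [ 0.5034 -0.1072  0.02  ]
stoptop back/front [ 0.5929 -0.1297  0.056 ]
stoptop back/front [ 0.4978 -0.1197  0.056 ]
jaw pad top [ 0.5757 -0.0023  0.055 ]
jaw pad top [ 0.5085 -0.0036  0.055 ]
jaw back top? [0.5738 0.0329 0.055 ]
jaw back top? [0.5049 0.034  0.055 ]
```

Emit:
servo_tool(
  moves=[85,-49,-22,0,0,0,-4.5,85,-97,-45,10,0,0,-9,85,-146,-67,20,0,0,-13.5,85,-194,-90,30,0,0,-18,85,-243,-112,40,0,0,-22.5,85,-291,-134,50,0,0,-26.7,85,-291,-134,50,0,0,-26.7,85,-291,-134,50,0,0,-26.7],
)

```text
time: 1.15
position: [0.5163, -0.2904, 0.2062]
tcp_rot: [0.525, 0.851, 0.0, -0.0]
contact_force: [-0.4, 1.0, -0.5]
finger_gap: 0.0851
finger_force: 0.0
```

Run:
```python
from h import *
M=T();print(M.round(4));np.save("M1.npy",M)
im=capture("wrist")[:,:,::-1];cv2.imwrite("pics/w1.png",cv2.resize(im,(800,600),interpolation=cv2.INTER_CUBIC))
```

```text
[[-4.490e-01  8.935e-01  1.000e-04  5.163e-01]
 [ 8.935e-01  4.490e-01  8.000e-04 -2.904e-01]
 [ 7.000e-04  5.000e-04 -1.000e+00  2.062e-01]
 [ 0.000e+00  0.000e+00  0.000e+00  1.000e+00]]
```

View pics/w1.png

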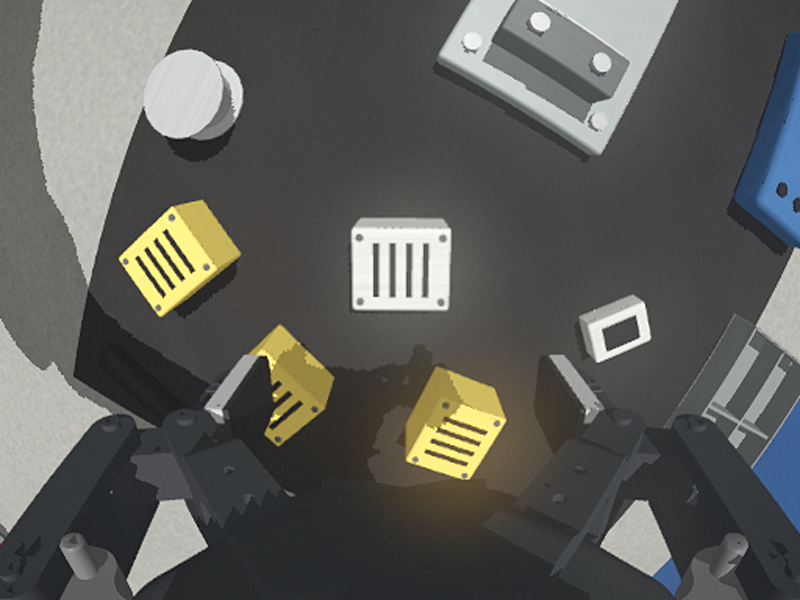

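The white/grey slotted module has its top corners at (352,227), (450,227), (450,310) and (352,310). It is square to the tool, with nothing near its ends.

Run:
```python
from h import *
M=np.load("M1.npy")
P=np.array([wr2w(M,u*.64,v*.64,.05) for u,v in[(352,228),(450,227),(451,310),(352,311)]])
print(P.round(4),P.mean(0)); t=(P-M[:3,3])@M[:3,:3]*1000;print(t.round(1),t.mean(0).round(1))
```

```text
[[ 0.4754 -0.2794  0.05  ]
 [ 0.5273 -0.2528  0.05  ]
 [ 0.5522 -0.2983  0.05  ]
 [ 0.4975 -0.3265  0.05  ]] [ 0.51309679 -0.28924342  0.05      ]
[[ 28.  -31.7 156.2]
 [ 28.6  26.7 156.2]
 [-23.3  28.5 156.2]
 [-23.9 -33.1 156.2]] [  2.3  -2.4 156.2]
```

Emit:
servo_tool(
  moves=[85,2,-2,50,0,0,0,85,2,-2,105,0,0,0,85,2,-2,150,0,0,0,85,2,-2,166,0,0,0,85,2,-2,166,0,0,0,40,2,-2,166,0,0,0,40,2,-2,166,0,0,0,40,2,-2,166,0,0,0,40,2,-2,166,0,0,0,40,2,-2,166,0,0,0],
)

```text
time: 2.45
position: [0.5149, -0.2908, 0.0425]
tcp_rot: [0.525, 0.851, 0.0, 0.002]
contact_force: [-0.4, 0.4, 7.1]
finger_gap: 0.0591
finger_force: 66.7
```

Emit:
servo_tool(
  moves=[40,0,0,-45,0,0,0,40,0,0,-85,0,0,0,40,40,26,-90,0,0,5.7,40,80,52,-90,0,0,11.3,40,120,78,-90,0,0,17,40,160,104,-90,0,0,22.6,40,200,130,-90,0,0,28.3,40,201,130,-90,0,0,28.3,40,201,130,-90,0,0,28.3],
)

```text
time: 3.58
position: [0.539, -0.0524, 0.1307]
tcp_rot: [0.717, 0.698, -0.0, 0.0]
contact_force: [-0.1, -0.3, -2.6]
finger_gap: 0.0591
finger_force: 67.3
```

Run:
```python
from h import *
M=T();print(M.round(4),get_state()["finger_gap"],get_state()["contact_force"]);np.save("M2.npy",M)
im=capture("wrist")[:,:,::-1];cv2.imwrite("pics/w2.png",cv2.resize(im,(800,600),interpolation=cv2.INTER_CUBIC))
```

```text
[[ 2.690e-02  9.996e-01  3.000e-04  5.390e-01]
 [ 9.996e-01 -2.690e-02 -5.000e-04 -5.240e-02]
 [-4.000e-04  3.000e-04 -1.000e+00  1.307e-01]
 [ 0.000e+00  0.000e+00  0.000e+00  1.000e+00]] 0.05910491061392964 [-0.14731712 -0.32015394 -2.64787879]
```

View pics/w2.png

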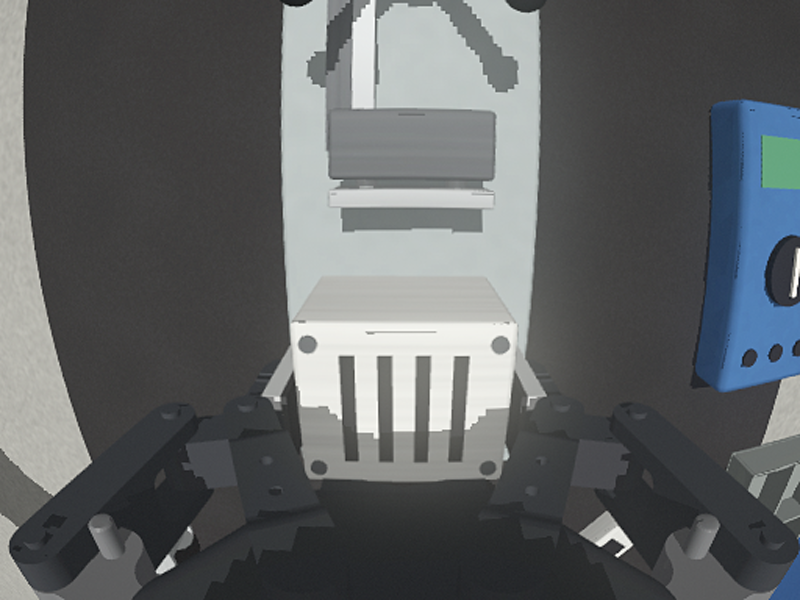

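The module is held square. The jaw pad's top front edge is at (328–495,207) and the plate edges are at (283,160) and (540,160). I'll check the lateral centring and the pad distance.

Run:
```python
from h import *
M=np.load("M2.npy")
for l,u,v,z in[("pad L",328,192,.055),("pad R",495,192,.055),("pad front L",328,207,.05),("pad front R",495,207,.05),("jawtopL",330,110,.055),("jawtopR",495,110,.055),("jawfrL",330,178,.055),("plateL",283,160,.02),("plateR",540,160,.02),("modTL",296,322,.1407),("modTR",516,322,.1407)]:
    p=wr2w(M,u*.64,v*.64,z);print(l,p.round(4),((p-M[:3,3])@M[:3,:3]*1000).round(1))
```

```text
pad L [0.5079 0.0029 0.055 ] [ 54.5 -32.6  75.7]
pad R [0.5776 0.0012 0.055 ] [54.6 37.1 75.7]
pad front L [ 0.5068 -0.0039  0.05  ] [ 47.7 -33.6  80.7]
pad front R [ 0.5786 -0.0057  0.05  ] [47.8 38.3 80.7]
jawtopL [0.5101 0.0373 0.055 ] [ 88.8 -31.3  75.7]
jawtopR [0.578  0.0358 0.055 ] [89.2 36.6 75.7]
jawfrL [0.509  0.0088 0.055 ] [ 60.3 -31.6  75.7]
plateL [0.4801 0.0181 0.02  ] [ 68.9 -60.8 110.7]
plateR [0.6077 0.015  0.02  ] [ 69.3  66.9 110.7]
modTL [ 0.5118 -0.0234  0.1407] [ 28.2 -28.  -10. ]
modTR [ 0.5667 -0.0249  0.1407] [ 28.2  26.9 -10. ]
```

Emit:
servo_tool(
  moves=[40,0,3,30,0,0,0,40,0,3,55,0,0,0,40,0,3,62,0,0,0,40,0,3,66,0,0,0,40,0,3,66,0,0,0],
)

```text
time: 4.25
position: [0.5426, -0.0526, 0.0649]
tcp_rot: [0.717, 0.697, 0.0, 0.0]
contact_force: [0.5, -0.4, -4.3]
finger_gap: 0.0592
finger_force: 67.1
```

Emit:
servo_tool(
  moves=[40,0,0,1.5,0,0,0,40,0,0,2.5,0,0,0,40,0,0,2.5,0,0,0],
)

```text
time: 4.62
position: [0.5426, -0.0522, 0.0626]
tcp_rot: [0.717, 0.697, 0.0, 0.0]
contact_force: [-2.2, 0.1, 3.5]
finger_gap: 0.0589
finger_force: 68.0
```

Emit:
servo_tool(
  moves=[85,0,0,0,0,0,0,85,0,0,0,0,0,0,85,0,0,0,0,0,0,85,0,0,-30,0,0,0,85,0,0,-80,0,0,0,85,0,0,-130,0,0,0,85,40,0,-140,0,0,0,85,80,0,-140,0,0,0,60,80,0,-140,0,0,0,0,80,0,-140,0,0,0,0,80,0,-140,0,0,0],
)

```text
time: 6.0
position: [0.5442, 0.0263, 0.2016]
tcp_rot: [0.718, 0.696, -0.0, 0.0]
contact_force: [-0.0, -0.1, 0.4]
finger_gap: 0.0319
finger_force: 0.0
```

Run:
```python
from h import *
M=T();print(M.round(4),get_state()["finger_gap"],get_state()["contact_force"]);np.save("M3.npy",M)
im=capture("wrist")[:,:,::-1];cv2.imwrite("pics/w3.png",cv2.resize(im,(800,600),interpolation=cv2.INTER_CUBIC))
```

```text
[[ 2.990e-02  9.996e-01 -4.000e-04  5.442e-01]
 [ 9.996e-01 -2.990e-02 -7.000e-04  2.630e-02]
 [-8.000e-04 -4.000e-04 -1.000e+00  2.016e-01]
 [ 0.000e+00  0.000e+00  0.000e+00  1.000e+00]] 0.031899959319062685 [-0.04311283 -0.07996051  0.37408091]
```

View pics/w3.png

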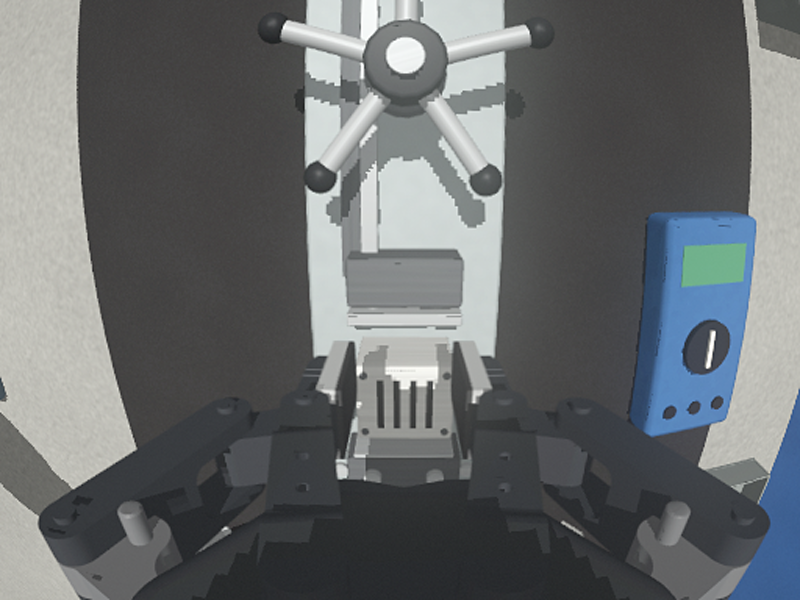

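The module stands square between stop and pad, with its top holes at (363,376), (447,376), (365,432) and (443,432). The balls are at (320,178), (485,180), (272,28) and (540,32), and the hub top is at (405,54). Measuring these now.

Run:
```python
from h import *
M=np.load("M3.npy")
q=lambda u,v,z:wr2w(M,u*.64,v*.64,z)
for l,u,v,z in[("hole",363,376,.07),("hole",447,376,.07),("hole",365,432,.07),("hole",443,432,.07),("padtop",347,325,.05),("padtop",463,325,.05)]: print(l,q(u,v,z).round(4))
hub=q(405,54,.098);print("hub",hub.round(4))
yaw=-.0285
for u,v in[(320,178),(485,180),(272,28),(540,32)]:
    p=q(u,v,.075);d=p-hub;print("ball",p.round(4),np.hypot(*d[:2]).round(4),np.degrees(np.arctan2(d[1],d[0])-yaw).round(1)%72)
```

```text
hole [ 0.5172 -0.0303  0.07  ]
hole [ 0.5673 -0.0319  0.07  ]
hole [ 0.5158 -0.0705  0.07  ]
hole [ 0.5651 -0.072   0.07  ]
padtop [ 0.5072 -0.0049  0.05  ]
padtop [ 0.5789 -0.0071  0.05  ]
hub [0.5473 0.1449 0.098 ]
ball [0.501  0.0862 0.075 ] 0.0748 17.299999999999997
ball [0.5876 0.0825 0.075 ] 0.0743 16.5
ball [0.4773 0.1707 0.075 ] 0.0747 17.400000000000006
ball [0.6201 0.1644 0.075 ] 0.0753 16.6
```

```bash
cat >> h.py <<'E'
HUB=np.array([.5475,.1445])
def pose(phi,off,z,r=.050):
    a=np.radians(phi);er=np.array([np.cos(a),np.sin(a)]);et=np.array([-er[1],er[0]])
    p=np.r_[HUB+r*er-off*et,z]
    R=np.array([[et[0],er[0],0],[et[1],er[1],0],[0,0,-1]])
    return p,R
def rows(L):  # L: (phi,off[m],z)
    M=T();out=[]
    for l in L:
        p,R=pose(*l);d=M[:3,:3].T@(p-M[:3,3])*1000
        rv=Ro.from_matrix(M[:3,:3].T@R).as_rotvec(degrees=True)
        out.append([0]+d.round(1).tolist()+rv.round(1).tolist())
    for o in out:print(o)
E
python3 - <<'E'
from h import *
rows([(15.4,.025,.2),(15.4,.025,.083)])
E
```

```text
[0, 109.0, 54.8, 1.6, -0.0, 0.0, -17.1]
[0, 109.0, 54.9, 118.6, -0.0, 0.0, -17.1]
```

Emit:
servo_tool(
  moves=[0,54,27,0,0,0,-8.5,0,109,55,0,0,0,-17.1,0,109,55,0,0,0,-17.1,0,109,55,40,0,0,-17.1,0,109,55,80,0,0,-17.1,0,109,55,110,0,0,-17.1,0,109,55,118,0,0,-17.1,0,109,55,118,0,0,-17.1],
)

```text
time: 7.05
position: [0.6026, 0.1343, 0.084]
tcp_rot: [0.606, 0.796, -0.0, 0.0]
contact_force: [-0.6, -0.7, 0.4]
finger_gap: -0.0004
finger_force: 0.0
```

Run:
```python
from h import *
s=get_state();print(s["position"],s["contact_force"],s["ft_torque"],s["finger_gap"],s["joints"].round(2))
# finger leads: start 8mm off spoke, then push; off param constant 17mm
rows([(15.4,.021,.083),(15.4,.017,.083)]+[(15.4+4*i,.017,.083) for i in range(1,11)])
```

```text
[0.60259139 0.13434544 0.08401791] [-0.55012398 -0.71070393  0.38414624] [-0.05052301 -0.00077526  0.01963832] -0.00042324012714149326 [-0.27  0.7  -0.03  1.73  0.03  0.71 -0.04]
[0, 3.4, -0.4, 1.0, -0.0, 0.0, 0.0]
[0, 7.4, -0.4, 1.0, -0.0, 0.0, 0.0]
[0, 10.9, 0.7, 1.0, -0.0, 0.0, -4.0]
[0, 14.5, 1.5, 1.0, -0.0, 0.0, -8.0]
[0, 18.2, 2.0, 1.0, -0.0, 0.0, -12.0]
[0, 21.9, 2.3, 1.0, -0.0, 0.0, -16.0]
[0, 25.5, 2.4, 1.0, -0.0, 0.0, -20.0]
[0, 29.2, 2.2, 1.0, -0.0, 0.0, -24.0]
[0, 32.9, 1.7, 1.0, -0.0, 0.0, -28.0]
[0, 36.5, 1.0, 1.0, -0.0, 0.0, -32.0]
[0, 40.1, 0.1, 1.0, -0.0, 0.0, -36.0]
[0, 43.5, -1.2, 1.0, -0.0, 0.0, -40.0]
```

Emit:
servo_tool(
  moves=[0,3.5,0,0,0,0,0,0,7.5,0,0,0,0,0,0,11,0.7,0,0,0,-4,0,14.5,1.5,0,0,0,-8,0,18,2,0,0,0,-12,0,22,2.3,0,0,0,-16],
)

```text
time: 7.8
position: [0.6016, 0.1532, 0.0852]
tcp_rot: [0.489, 0.872, -0.0, 0.003]
contact_force: [5.5, -8.2, 1.0]
finger_gap: -0.0001
finger_force: 4.8
```

```bash
cat >> h.py <<'E'
def tq():
    s=get_state();M=T();y=M[:3,1];phi=np.degrees(np.arctan2(y[1],y[0]))
    d=s["position"][:2]-HUB;F=s["contact_force"];er=y[:2]
    et=np.array([-er[1],er[0]])
    print("t",round(s["time"],2),"phi",phi.round(2),"pos r",(d@er).round(4),"off",(-d@et).round(4),"F",F.round(2),"Ft",(F[:2]@et).round(2),"Fr",(F[:2]@er).round(2),"tauz",s["ft_torque"].round(3),"moment",(d[0]*F[1]-d[1]*F[0]).round(3))
E
python3 - <<'E'
from h import *
tq()
rows([(15.4+4*i,.017,.084) for i in range(5,17)])
E
```

```text
t 7.8 phi 31.46 pos r 0.0507 off 0.0209 F [ 5.48 -8.23  0.99] Ft -9.88 Fr 0.38 tauz [-1.782 -1.065 -0.028] moment -0.493
[0, 7.3, 0.4, 1.2, 0.1, 0.3, -3.9]
[0, 10.9, 1.2, 1.1, 0.1, 0.4, -7.9]
[0, 14.6, 1.7, 1.1, 0.1, 0.4, -11.9]
[0, 18.3, 2.1, 1.1, 0.1, 0.4, -15.9]
[0, 21.9, 2.1, 1.1, 0.1, 0.4, -19.9]
[0, 25.6, 1.9, 1.1, 0.1, 0.4, -23.9]
[0, 29.3, 1.4, 1.0, 0.1, 0.4, -27.9]
[0, 32.9, 0.7, 1.0, 0.0, 0.4, -31.9]
[0, 36.5, -0.2, 1.0, 0.0, 0.4, -35.9]
[0, 39.9, -1.4, 1.0, 0.0, 0.4, -39.9]
[0, 43.3, -2.9, 0.9, -0.0, 0.4, -43.9]
[0, 46.6, -4.6, 0.9, -0.0, 0.4, -47.9]
```

Run:
```python
from h import *
import h
M=np.eye(4);p,R=pose(31.4,.017,.084);M[:3,:3]=R;M[:3,3]=p
h.T=lambda:M
rows([(31.4+4*i,.017,.084) for i in range(1,13)])
```

```text
[0, 3.5, 1.1, 0.0, 0.0, 0.0, -4.0]
[0, 7.1, 1.9, 0.0, 0.0, 0.0, -8.0]
[0, 10.8, 2.4, 0.0, 0.0, 0.0, -12.0]
[0, 14.4, 2.7, 0.0, 0.0, 0.0, -16.0]
[0, 18.1, 2.8, 0.0, 0.0, 0.0, -20.0]
[0, 21.8, 2.6, 0.0, 0.0, 0.0, -24.0]
[0, 25.5, 2.1, 0.0, 0.0, 0.0, -28.0]
[0, 29.1, 1.4, 0.0, 0.0, 0.0, -32.0]
[0, 32.6, 0.4, 0.0, 0.0, 0.0, -36.0]
[0, 36.1, -0.8, 0.0, 0.0, 0.0, -40.0]
[0, 39.5, -2.2, 0.0, 0.0, 0.0, -44.0]
[0, 42.8, -3.9, 0.0, 0.0, 0.0, -48.0]
```

Emit:
servo_tool(
  moves=[0,3.5,1.1,0,0,0,-4,0,7.1,1.9,0,0,0,-8,0,10.8,2.4,0,0,0,-12,0,14.4,2.7,0,0,0,-16,0,18.1,2.8,0,0,0,-20,0,21.8,2.6,0,0,0,-24,0,25.5,2.1,0,0,0,-28,0,29.1,1.4,0,0,0,-32,0,32.6,0.4,0,0,0,-36,0,36.1,-0.8,0,0,0,-40,0,39.5,-2.2,0,0,0,-44,0,42.8,-3.9,0,0,0,-48],
)

```text
time: 9.3
position: [0.5772, 0.1903, 0.0854]
tcp_rot: [0.091, 0.996, 0.0, 0.004]
contact_force: [9.2, -1.8, -3.4]
finger_gap: -0.0001
finger_force: 4.7
```

Run:
```python
from h import *
tq()
```

```text
t 9.3 phi 79.52 pos r 0.0504 off 0.0209 F [ 9.23 -1.83 -3.36] Ft -9.41 Fr -0.12 tauz [-0.604 -1.881 -0.069] moment -0.477
```

Emit:
servo_tool(
  moves=[0,3.5,1.1,0,0,0,-4,0,7.1,1.9,0,0,0,-8,0,10.8,2.4,0,0,0,-12,0,14.4,2.7,0,0,0,-16,0,18.1,2.8,0,0,0,-20,0,21.8,2.6,0,0,0,-24,0,25.5,2.1,0,0,0,-28,0,29.1,1.4,0,0,0,-32,0,24,4.6,0,0,0,-32,0,18.9,7.8,0,0,0,-32,0,18.9,7.8,-40,0,0,-32,0,18.9,7.8,-90,0,0,-32],
)

```text
time: 10.8
position: [0.555, 0.2026, 0.1739]
tcp_rot: [-0.186, 0.982, -0.0, -0.002]
contact_force: [0.6, 0.9, 0.2]
finger_gap: 0.0003
finger_force: 0.0
```

Run:
```python
from h import *
tq()
rows([(0,0.1,.205)])
M=T();print(M.round(4))
```

```text
t 10.8 phi 111.49 pos r 0.0513 off 0.0283 F [0.64 0.85 0.23] Ft -0.91 Fr 0.56 tauz [-0.012 -0.08   0.   ] moment -0.031
[0, 18.5, -162.7, -31.1, -0.2, -0.1, 111.5]
[[-9.305e-01 -3.664e-01 -2.900e-03  5.550e-01]
 [-3.664e-01  9.305e-01 -7.000e-04  2.026e-01]
 [ 3.000e-03  4.000e-04 -1.000e+00  1.739e-01]
 [ 0.000e+00  0.000e+00  0.000e+00  1.000e+00]]
```

Emit:
servo_tool(
  moves=[0,2,-15,-31,0,0,10.5,0,4,-30,-31,0,0,21,0,5,-45,-31,0,0,31.5,0,7,-60,-31,0,0,42,0,8,-75,-31,0,0,52.5,0,10,-90,-31,0,0,63,0,12,-105,-31,0,0,73.5,0,14,-120,-31,0,0,84,0,16,-135,-31,0,0,94,0,17,-150,-31,0,0,104,0,18.5,-163,-31,0,0,111.5,0,18.5,-163,-31,0,0,111.5],
)

```text
time: 12.3
position: [0.5985, 0.0434, 0.2048]
tcp_rot: [0.707, 0.707, -0.0, 0.0]
contact_force: [0.4, 0.1, 0.4]
finger_gap: -0.0002
finger_force: 0.0
```

Run:
```python
from h import *
M=T();print(M.round(4));np.save("M4.npy",M)
im=capture("wrist")[:,:,::-1];cv2.imwrite("pics/w4.png",cv2.resize(im,(800,600),interpolation=cv2.INTER_CUBIC))
```

```text
[[ 6.000e-04  1.000e+00 -3.000e-04  5.985e-01]
 [ 1.000e+00 -6.000e-04 -7.000e-04  4.340e-02]
 [-7.000e-04 -3.000e-04 -1.000e+00  2.048e-01]
 [ 0.000e+00  0.000e+00  0.000e+00  1.000e+00]]
```

View pics/w4.png

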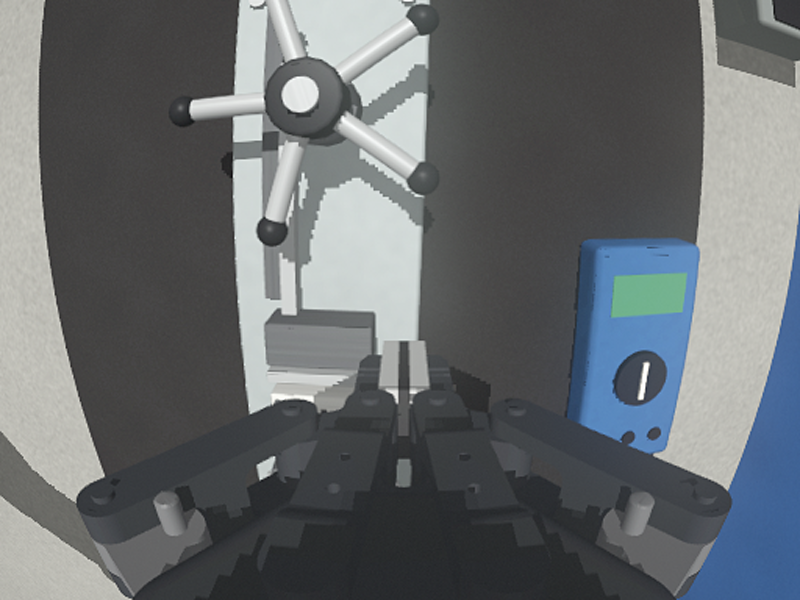

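The hub is at (300,95), with balls at (424,178), (272,231), (181,110) and (423,18). The jaw pad at (320,375) is nearly at the module.

Run:
```python
from h import *
M=np.load("M4.npy")
q=lambda u,v,z:wr2w(M,u*.64,v*.64,z)
print("hub",q(300,95,.098).round(4))
for u,v in[(424,178),(272,231),(181,110),(423,18)]:
    p=q(u,v,.075);d=p[:2]-HUB;a=np.degrees(np.arctan2(d[1],d[0]));print(p.round(4),np.hypot(*d).round(4),a.round(1),(a%72).round(1))
for u,v in[(268,373),(372,373)]:print("pad",q(u,v,.053).round(4))
rows([(-35,.03,.2),(-35,.03,.083)])
```

```text
hub [0.5477 0.144  0.098 ]
[0.6082 0.1014 0.075 ] 0.0745 -35.4 36.6
[0.525  0.0738 0.075 ] 0.0742 -107.7 36.3
[0.472  0.1453 0.075 ] 0.0756 179.4 35.4
[0.6077 0.1889 0.075 ] 0.0748 36.4 36.4
pad [ 0.5077 -0.0235  0.053 ]
pad [ 0.5771 -0.0218  0.053 ]
[0, 46.8, -27.0, 4.8, -0.0, 0.0, 35.1]
[0, 46.8, -26.9, 121.8, -0.0, 0.0, 35.1]
```

Emit:
servo_tool(
  moves=[0,12,-7,0,0,0,9,0,24,-14,0,0,0,18,0,36,-21,0,0,0,27,0,47,-27,0,0,0,35.5,0,47,-27,0,0,0,35.5,0,47,-27,45,0,0,35.5,0,47,-27,90,0,0,35.5,0,47,-27,115,0,0,35.5,0,47,-27,121,0,0,35.5,0,47,-27,121,0,0,35.5],
)

```text
time: 13.6
position: [0.5719, 0.0911, 0.0842]
tcp_rot: [0.889, 0.459, 0.0, 0.0]
contact_force: [-0.0, -0.6, 0.8]
finger_gap: -0.0003
finger_force: 0.0
```

Run:
```python
from h import *
tq()
rows([(-35.8,.022,.083),(-35.8,.017,.083)]+[(-35.8+4*i,.017,.083) for i in range(1,11)])
```

```text
t 13.6 phi -35.4 pos r 0.0508 off 0.0294 F [-0.03 -0.59  0.75] Ft -0.5 Fr 0.32 tauz [ 0.008 -0.027  0.029] moment -0.016
[0, 7.1, -1.0, 1.2, 0.0, -0.0, 0.4]
[0, 12.1, -1.0, 1.2, 0.0, -0.0, 0.4]
[0, 15.6, 0.1, 1.2, 0.0, -0.0, -3.6]
[0, 19.2, 1.0, 1.2, 0.0, -0.0, -7.6]
[0, 22.8, 1.6, 1.2, 0.0, -0.0, -11.6]
[0, 26.5, 1.9, 1.2, 0.0, -0.0, -15.6]
[0, 30.2, 2.0, 1.2, 0.0, -0.0, -19.6]
[0, 33.9, 1.8, 1.2, 0.0, -0.0, -23.6]
[0, 37.5, 1.3, 1.2, 0.0, -0.0, -27.6]
[0, 41.2, 0.7, 1.2, 0.0, -0.0, -31.6]
[0, 44.7, -0.3, 1.2, 0.0, -0.0, -35.6]
[0, 48.2, -1.5, 1.2, 0.0, -0.0, -39.6]
```

Emit:
servo_tool(
  moves=[0,7,-1,0,0,0,0.4,0,12,-1,0,0,0,0.4,0,15.6,0,0,0,0,-3.6,0,19.2,1,0,0,0,-7.6,0,22.8,1.6,0,0,0,-11.6,0,26.5,1.9,0,0,0,-15.6,0,30.2,2,0,0,0,-19.6,0,33.9,1.8,0,0,0,-23.6,0,37.5,1.3,0,0,0,-27.6,0,41.2,0.7,0,0,0,-31.6,0,44.7,-0.3,0,0,0,-35.6,0,48.2,-1.5,0,0,0,-39.6],
)

```text
time: 15.1
position: [0.5987, 0.1267, 0.0843]
tcp_rot: [0.682, 0.732, -0.002, 0.002]
contact_force: [-1.6, -10.1, 2.8]
finger_gap: 0.0001
finger_force: 5.0
```

Run:
```python
from h import *
tq()
```

```text
t 15.1 phi 4.08 pos r 0.0498 off 0.0214 F [ -1.62 -10.14   2.8 ] Ft -10.0 Fr -2.33 tauz [-2.062  0.191 -0.093] moment -0.548
```

Emit:
servo_tool(
  moves=[0,3.5,1.1,0,0,0,-4,0,7.1,1.9,0,0,0,-8,0,10.8,2.4,0,0,0,-12,0,14.4,2.7,0,0,0,-16,0,18.1,2.8,0,0,0,-20,0,21.8,2.6,0,0,0,-24],
)

```text
time: 15.85
position: [0.6017, 0.1486, 0.0845]
tcp_rot: [0.515, 0.857, -0.001, 0.003]
contact_force: [4.1, -9.4, -0.8]
finger_gap: -0.0003
finger_force: 5.1
```

Run:
```python
from h import *
tq()
```

```text
t 15.85 phi 28.06 pos r 0.0497 off 0.0218 F [ 4.09 -9.44 -0.79] Ft -10.26 Fr -0.84 tauz [-1.937 -0.939 -0.052] moment -0.528
```

Emit:
servo_tool(
  moves=[0,1.8,0.6,0,0,0,-2,0,3.5,1.1,0,0,0,-4,0,5.3,1.5,0,0,0,-6,0,7.1,1.9,0,0,0,-8],
)

```text
time: 16.35
position: [0.6006, 0.1561, 0.0846]
tcp_rot: [0.454, 0.891, -0.001, 0.003]
contact_force: [6.5, -8.0, -1.6]
finger_gap: 0.0002
finger_force: 5.1
```

Run:
```python
from h import *
tq()
```

```text
t 16.35 phi 36.0 pos r 0.0498 off 0.0218 F [ 6.5  -7.98 -1.57] Ft -10.27 Fr 0.56 tauz [-1.749 -1.273 -0.09 ] moment -0.499
```

Emit:
servo_tool(
  moves=[0,1.8,0.6,0,0,0,-2,0,3.5,1.1,0,0,0,-4,0,5.3,1.5,0,0,0,-6],
)

```text
time: 16.73
position: [0.5998, 0.1601, 0.0847]
tcp_rot: [0.407, 0.913, -0.001, 0.004]
contact_force: [10.4, -11.1, -4.3]
finger_gap: -0.0001
finger_force: 7.1
```

Run:
```python
from h import *
tq()
```

```text
t 16.73 phi 41.94 pos r 0.0494 off 0.0234 F [ 10.41 -11.06  -4.3 ] Ft -15.19 Fr 0.35 tauz [-2.286 -1.975 -0.068] moment -0.741
```

Emit:
servo_tool(
  moves=[0,0,0,0,0,0,0],
)

```text
time: 16.85
position: [0.5997, 0.1603, 0.0846]
tcp_rot: [0.407, 0.913, -0.001, 0.004]
contact_force: [8.6, -9.7, -3.9]
finger_gap: 0.0002
finger_force: 6.4
```

Run:
```python
from h import *
tq()
```

```text
t 16.85 phi 41.91 pos r 0.0494 off 0.0231 F [ 8.6  -9.72 -3.85] Ft -12.98 Fr -0.1 tauz [-2.048 -1.792 -0.06 ] moment -0.643
```

Emit:
servo_tool(
  moves=[0,-4,0,0,0,0,0,0,-10,0,0,0,0,0,0,-15,0,0,0,0,0,0,-15,0,-40,0,0,0,0,-15,0,-90,0,0,0,0,-75,-10,-120,0,0,8,0,-125,-15,-120,0,0,16,0,-125,-15,-120,0,0,24,0,-125,-15,-120,0,0,34,0,-125,-15,-120,0,0,43,0,-125,-15,-120,0,0,43],
)

```text
time: 18.23
position: [0.6682, 0.0634, 0.2039]
tcp_rot: [0.712, 0.702, 0.0, -0.0]
contact_force: [1.2, 0.8, 0.4]
finger_gap: 0.0001
finger_force: 0.0
```

Run:
```python
from h import *
M=T();print(M.round(4),get_state()["contact_force"]);np.save("M5.npy",M)
w=capture("wrist")[:,:,::-1];s=capture("side")[:,:,::-1]
o=np.zeros((600,800,3),np.uint8);o[:300,:400]=cv2.resize(w,(400,300));o[:560,400:]=cv2.resize(s[180:320,190:290],(400,560),interpolation=cv2.INTER_CUBIC)
cv2.imwrite("pics/w5.png",o)
```

```text
[[ 1.330e-02  9.999e-01 -0.000e+00  6.682e-01]
 [ 9.999e-01 -1.330e-02  1.000e-04  6.340e-02]
 [ 1.000e-04 -0.000e+00 -1.000e+00  2.039e-01]
 [ 0.000e+00  0.000e+00  0.000e+00  1.000e+00]] [1.22702156 0.76596417 0.41889794]
```

View pics/w5.png

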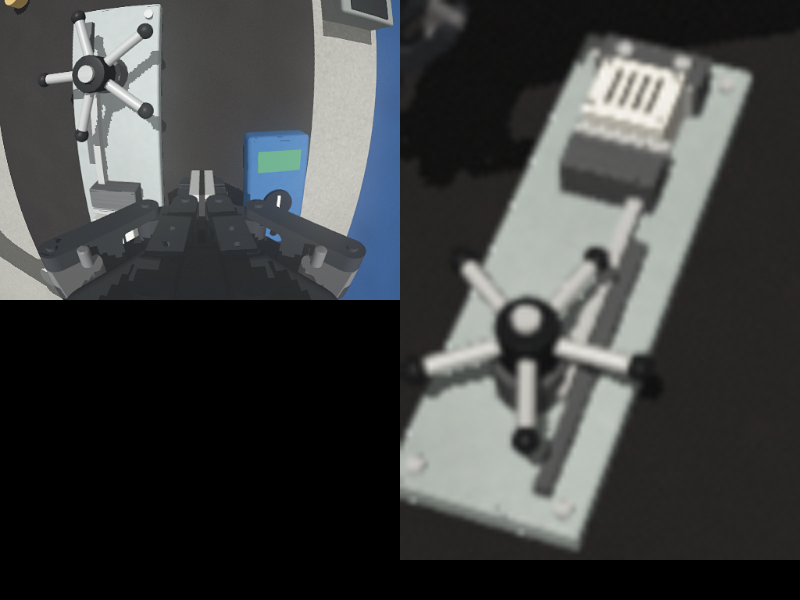

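The crop shows the module upright and square at about (630,85), touching the stop, with the pad pressed on it. The arm is clear of everything.

```bash
python3 -c "
from bench import *
print(sign_off())"
```

```text
the job is handed in; nothing more can be done
None
```

The module is upright, square and centred between jaw and stop, clamped at about 15 N (estimated from the wheel torque, not read directly); the arm is clear and the job was handed in at about 18 s, with no verdict returned.

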